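# Put the grinding and polishing wheels away on their stands in order

## Robot

A 7-joint arm with a two-finger parallel gripper is mounted at the origin on the work surface. World frame = base frame: x ahead of the robot, y to its left, z up, the work surface at z = 0. Lengths are in m, angles in rad, forces in N, time in s.
With the tool pointing down it reaches from about 0.35 to 0.9 m from the base axis. Payload 8.1 kg.
Tool frame: the origin (TCP) lies midway between the tips of the shut fingers; the grasp point (between the pads) lies arm.hold_point_z behind it (arm.hold_point_z is the distance from the TCP to the grasp point, in m); z points along the fingers, x is the direction in which the jaws open and shut, and the axes are right-handed (so a half turn about z gives the same grasp; the last joint's range is limited). The gripper opens to 92 mm and grips with 3 to 60 N. Pads are 19 mm wide; open, the fingers measure 130 mm over their backs; the gripper's body (75 mm by 190 mm) begins 47 mm behind the grasp point.
Start: joints at [1.234, 0.434, 0.025, 1.573, -0.012, 1.134, -0.075], TCP at [0.145, -0.608, 0.227] pointing down, gripper open.
Joint ranges: [-2.62, 2.62], [-0.44, 2.09], [-1.27, 1.32], [0.08, 2.57], [-1.32, 4.46], [0.12, 2], [-2.74, 2.74]. Speed limits (rad/s): [2.22, 2.22, 3.01, 3.01, 3.14, 3.14, 3.14].

## Interface

Orientations are given as a rotation vector (axis times angle).
In Python, from cell import arm gives the robot as it stands.
- The arm moves only by the shell command python3 -m pendant 'ROWS' [FORCE]. ROWS is JSON, a list of rows, each an object with "dp": the shift along the tool's x, y, z in m, a list of three; "rotation": the turn, a rotation vector about the tool's x, y, z in rad, a list of three; "fingers": the closure, from -1 (fully open) to 1 (shut). In form: [{"dp": [x, y, z], "rotation": [rx, ry, rz], "fingers": fingers}, ...]. A call has 1 to 20 rows; each row is the pose to reach, as a shift and turn from the pose measured when the call began, along the tool's axes at that moment; what a row does not reach only later rows make up. A row lasts 1/8 s, in which the tool goes at most 62.5 mm and 10.7 degrees, less where a joint would pass 70% of its speed; a pose out of reach is approached as far as the arm can. A call with a gripper value outside its range is refused whole. The fingers move at their own pace and stop on an object; FORCE is the grip in N (left out, the last holds). Time passes only in rows, so rows that repeat a pose let the fingers close. It gives the time, the measured TCP pose, the force and the opening at its end, in the units of the state.
- arm.observe(): the state, without advancing time (a new reading comes with each control period).
- arm.get_image(name): name is "side" or "top" or "wrist"; returns the picture (400x640x3 uint8, blue, green, red); there is no depth.
- arm.camera_params(name): a dict with "camera_matrix" (3x3 intrinsics, pixels), "rvec" (rotation vector, rad) and "tvec" (3), from world to camera coordinates, as OpenCV has them. Camera axes: x right, y down, z forward; pixel columns grow to the right and rows downward; lengths in m; the calibration is good to about 2 mm. The wrist camera is an equidistant fisheye: a pixel r from the principal point sees the ray r / f radians off the axis. A picture is of the moment at which its call begins: read the wrist's pose just before it. camera_params takes no time and is no camera call; for the wrist camera it gives the pose at the moment of the call.
- arm.sign_off(): hands the job in, once; it reports no verdict.
The state is a dict: "clock": time; "joints": joint angles; "dq": joint speeds; "joint_efforts": joint torques, N m; "position": TCP position; "ee_rot": TCP orientation; "force": force on the tool from outside, world axes, zero at the start; "ft_torque": the same for the moment, N m; "width": opening from 0.0 (shut) to 1.0 (fully open).
Only numpy, scipy, OpenCV 4.12 (cv2) and the standard library are available. Lean on these libraries where they do the work, as an engineer would, in place of code of your own. Each camera call takes 0.05 s, during which the arm holds its last target.

## Task

Put the five loose rings away on the posts of the two storage stands. On the blue stand goes the reddish-brown coarse wheel at the bottom, then the purple spacer, then the green fine wheel on top; on the yellow stand goes the white felt wheel, then the black collar on top of it. Each must lie flat on the one below with the post through its bore, and the wipes tub, the spray bottle and the rotary tool must be left where they are.

Things in the scene. Friction and masses are not known exactly. Their poses are not given: they have to be found in the camera images.
- blue_stand: storage stand, fixed to the bench: a blue disc 70 mm in diameter and 12 mm thick, from whose middle rises a bright steel post 12 mm in diameter with a tapered tip (the tip narrows to 5 mm over the last 12 mm), 70 mm high over the bench; origin on the bench under the post, z up
- yellow_stand: storage stand, fixed to the bench: a yellow disc 70 mm in diameter and 12 mm thick, from whose middle rises a bright steel post 12 mm in diameter with a tapered tip (the tip narrows to 5 mm over the last 12 mm), 70 mm high over the bench; origin on the bench under the post, z up
- coarse_wheel: coarse abrasive wheel, reddish brown with dark specks: a plain ring 60 mm in outer diameter and 18 mm thick with a 24 mm bore, about 85 g, lying flat; origin at the centre of its underside, z up along the bore; all directions in the plane are alike
- spacer: spacer ring, purple anodised aluminium: a plain ring 46 mm in outer diameter and 14 mm thick with a 24 mm bore, about 40 g, lying flat; origin at the centre of its underside, z up along the bore; all directions in the plane are alike
- fine_wheel: fine abrasive wheel, green: a plain ring 56 mm in outer diameter and 18 mm thick with a 24 mm bore, about 70 g, lying flat; origin at the centre of its underside, z up along the bore; all directions in the plane are alike
- felt_wheel: felt polishing wheel, white with a circle of short grey stitches on its face: a plain ring 60 mm in outer diameter and 22 mm thick with a 24 mm bore, about 45 g, lying flat; origin at the centre of its underside, z up along the bore; all directions in the plane are alike
- collar: collar, black plastic with fine grey ribs round its rim (1 mm or less proud): a plain ring 44 mm in outer diameter and 16 mm thick with a 24 mm bore, about 35 g, lying flat; origin at the centre of its underside, z up along the bore; all directions in the plane are alike
- wipes_tub: white wipes tub, 100 mm in diameter, 152 mm high; loose, to be left where it stands; origin at the centre of its underside
- spray_bottle: small green bottle with a white spray head, 61 mm in diameter, 153 mm high; loose, to be left where it stands; origin at the centre of its underside
- rotary_tool: dark grey rotary tool lying on its white rest, 50 mm wide, 49 mm high, reaching along its own x from 60 mm behind to 111 mm ahead of the centre of the rest (its origin, on the bench); loose, to be left where it stands; origin at the centre of its underside
Things that resemble listed ones, but are neither listed nor needed, are in the scene too. Of the things that look like the felt_wheel, the largest one is meant. There is more than one size of the coarse_wheel; the job needs the smaller.

How it is judged:
By the outcome, as a careful person would: the job done as asked, in the order asked, and still so for the second after the job is handed in, with the robot touching nothing.
It also fails if it takes over 128 s, if anything falls off the work surface, if the arm or the gripper's body presses on something with over 40 N, if the wrist force passes 120 N, or if a joint passes its speed limit or range.

## Working session

There is one attempt and no reset: what is moved stays moved. The work goes in short steps, Python scripts to look and compute and a shell command to move; the robot and the scene stay as the last step left them, time stands still between calls to the robot, and variables do not carry over. Pictures are saved under pics/ and viewed, and the job is handed in when it is done.

```bash
ls; mkdir -p pics
python3 - <<'E'
from cell import arm
import cv2,numpy as np
s=arm.observe()
for k,v in s.items(): print(k,v)
print(arm.hold_point_z)
for n in ["side","top","wrist"]:
    p=arm.camera_params(n); print(n,{k:np.round(np.array(v),4).tolist() for k,v in p.items() if k in("camera_matrix","rvec","tvec")}, [k for k in p])
    cv2.imwrite(f"pics/a_{n}.png",arm.get_image(n))
E
```

```text
pics
clock 0.0
joints [ 1.23441319  0.4351752   0.02496178  1.57409531 -0.01155865  1.13399339
 -0.07509595]
dq [ 0.00139041 -0.00012314 -0.00022911 -0.00073054  0.00187903 -0.00059221
  0.00089382]
joint_efforts [-6.02214586e-04 -6.67842150e+01  9.84725095e-01 -3.14446664e+01
 -6.05472014e-02  4.27279668e-02  1.57127165e-04]
position [ 0.14460696 -0.6075195   0.22597523]
ee_rot [-2.46468845e+00  1.94675186e+00  2.03643199e-03]
force [ 0.03394816  0.05234231 -0.41425838]
ft_torque [ 0.03364476 -0.04932697  0.06203638]
width 0.9998062987792103
0.0188
side {'camera_matrix': [[375.1697, 0.0, 327.8824], [0.0, 375.1697, 194.3235], [0.0, 0.0, 1.0]], 'rvec': [0.5354, -2.586, 1.3228], 'tvec': [0.5103, 0.2311, 0.6723]} ['camera_matrix', 'rvec', 'tvec']
top {'camera_matrix': [[415.5248, 0.0, 314.1791], [0.0, 415.5248, 197.5288], [0.0, 0.0, 1.0]], 'rvec': [2.2081, -2.1669, 0.0556], 'tvec': [-0.1088, 0.6142, 1.2365]} ['camera_matrix', 'rvec', 'tvec']
wrist {'camera_matrix': [[309.7069, 0.0, 322.0567], [0.0, 309.7069, 197.0883], [0.0, 0.0, 1.0]], 'rvec': [-2.2802, 1.803, 0.2582], 'tvec': [-0.6246, -0.0337, 0.3904]} ['camera_matrix', 'rvec', 'tvec']
```

View pics/a_top.png

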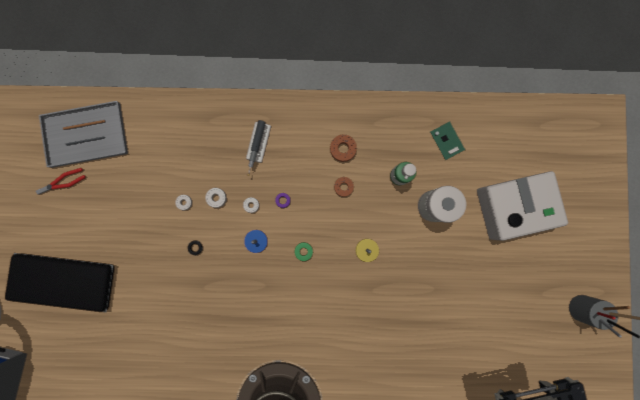

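View pics/a_side.png

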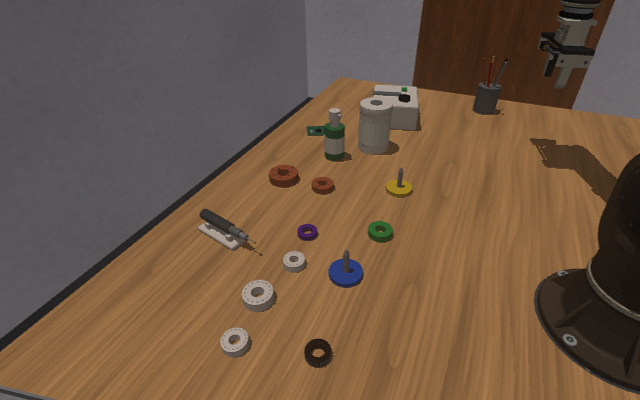

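View pics/a_wrist.png

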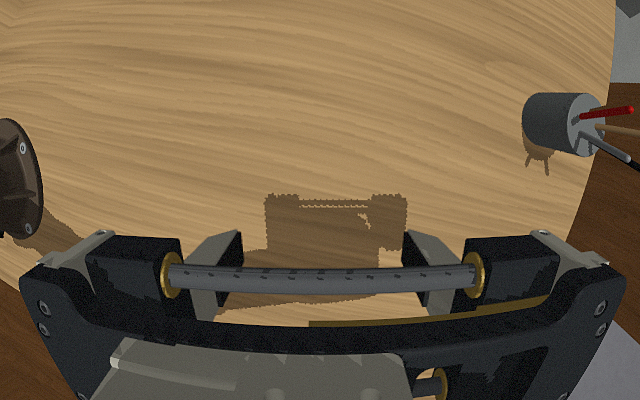

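The top view shows these candidates:
- **White rings:** (183,202), (215,198) and (251,205). The largest looks like (215,198).
- **Coarse wheels:** (343,148) is large and (344,187) is the smaller one.
- **Single items:** spacer (283,201), fine wheel (304,252), collar (195,248).
- **Stands:** blue (256,241), yellow (367,250).

I'll check this in a close crop and measure positions.

```bash
cat > h.py <<'E'
import cv2,numpy as np
from cell import arm
from scipy.spatial.transform import Rotation as R
def cam(n):
    p=arm.camera_params(n);K=np.array(p["camera_matrix"]);Rm=cv2.Rodrigues(np.array(p["rvec"],float))[0];t=np.array(p["tvec"],float).ravel()
    return K,Rm,t
def ray(c,n,px):
    K,Rm,t=c
    x=(px[0]-K[0,2])/K[0,0];y=(px[1]-K[1,2])/K[1,1]
    if n=="wrist":
        r=np.hypot(x,y);d=np.array([x/r*np.sin(r),y/r*np.sin(r),np.cos(r)]) if r>1e-9 else np.array([0,0,1.])
    else: d=np.array([x,y,1.])
    return -Rm.T@t, Rm.T@d
def at_z(c,n,px,z):
    o,d=ray(c,n,px);return o+d*(z-o[2])/d[2]
def proj(c,n,P):
    K,Rm,t=c;q=Rm@np.asarray(P,float)+t
    if n=="wrist":
        th=np.arctan2(np.hypot(q[0],q[1]),q[2]);f=np.arctan2(q[1],q[0]);return np.array([K[0,2]+K[0,0]*th*np.cos(f),K[1,2]+K[1,1]*th*np.sin(f)])
    return np.array([K[0,2]+K[0,0]*q[0]/q[2],K[1,2]+K[1,1]*q[1]/q[2]])
E
python3 - <<'E'
from h import *
im=cv2.imread("pics/a_top.png")
cr=cv2.resize(im[120:280,165:395],None,fx=3.4,fy=3.4,interpolation=cv2.INTER_CUBIC)
cv2.imwrite("pics/b_topcrop.png",cr)
c=cam("top")
for n,p,h in [("w1",(183,202),.02),("w2",(215,198),.022),("w3",(251,205),.02),("cL",(343,148),.018),("cS",(344,187),.018),("sp",(283,201),.014),("fine",(304,252),.018),("col",(195,248),.016),("blue",(256,241),.012),("yel",(367,250),.012),("tool",(258,142),.03),("bot",(405,172),.1),("tub",(447,204),.15)]:
    print(n,at_z(c,"top",p,h).round(4))
print(ray(c,"top",(1,1))[0])
E
```

```text
w1 [0.5952 0.2983 0.02  ]
w2 [0.6089 0.2015 0.022 ]
w3 [0.59   0.0926 0.02  ]
cL [ 0.7685 -0.1819  0.018 ]
cS [ 0.6497 -0.1867  0.018 ]
sp [ 0.6041 -0.003   0.014 ]
fine [ 0.4522 -0.0699  0.018 ]
col [0.4576 0.2582 0.016 ]
blue [0.4819 0.0758 0.012 ]
yel [ 0.4615 -0.259   0.012 ]
tool [0.78   0.0752 0.03  ]
bot [ 0.6883 -0.3531  0.1   ]
tub [ 0.5976 -0.456   0.15  ]
[ 0.54245325 -0.10802765  1.26965702]
```

View pics/b_topcrop.png

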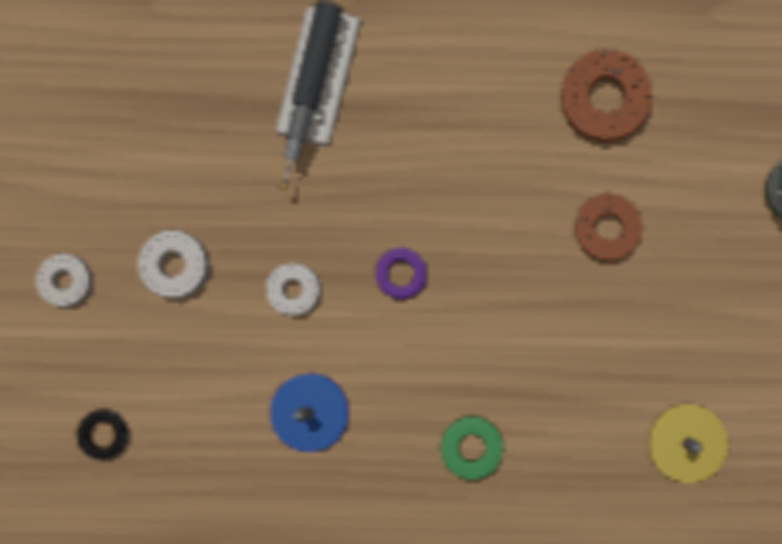

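Confirmed in the crop: the largest white wheel is at about (172,265), and the smaller coarse wheel is at about (608,228). Next I'll get sub-pixel centres from both fixed cameras.

```bash
cat > seg.py <<'E'
from h import *
H={"white":((0,0,140),(179,60,255)),"brown":((0,90,40),(14,255,255)),"purple":((125,80,30),(160,255,255)),"green":((55,90,40),(85,255,255)),"black":((0,0,0),(179,255,45)),"blue":((105,120,50),(125,255,255)),"yellow":((22,120,90),(34,255,255))}
def blob(im,col,seed,rad):
    hsv=cv2.cvtColor(im,cv2.COLOR_BGR2HSV);m=cv2.inRange(hsv,*H[col])
    w=np.zeros_like(m);cv2.circle(w,tuple(map(int,seed)),rad,255,-1);m&=w
    cs,_=cv2.findContours(m,cv2.RETR_EXTERNAL,cv2.CHAIN_APPROX_NONE)
    k=max(cs,key=cv2.contourArea); hull=cv2.convexHull(k);M=cv2.moments(hull)
    return np.array([M["m10"]/M["m00"],M["m01"]/M["m00"]]),cv2.boundingRect(k),M["m00"]
E
python3 - <<'E'
from seg import *
ts={"felt":("white",(215,198),(258,296),.022),"w1":("white",(183,202),(235,342),.02),"w3":("white",(251,205),(293,261),.02),"coarse":("brown",(344,187),(323,186),.018),"cL":("brown",(343,148),(284,176),.02),"spacer":("purple",(283,201),(307,232),.014),"fine":("green",(304,252),(380,231),.018),"collar":("black",(195,248),(318,352),.016),"blue":("blue",(256,241),(346,275),.012),"yellow":("yellow",(367,250),(400,189),.012)}
a=cv2.imread("pics/a_top.png");b=cv2.imread("pics/a_side.png");ct=cam("top");cs=cam("side")
for n,(c,pt,ps,h) in ts.items():
    q,bb,A=blob(a,c,pt,17);p1=at_z(ct,"top",q,h/2)
    q2,bb2,A2=blob(b,c,ps,22);p2=at_z(cs,"side",q2,h/2)
    zc=1.26;print(n,p1[:2].round(4),"d~%.1f"%(2*np.sqrt(A/np.pi)*1.25/415*1000),bb[2:],p2[:2].round(4))
E
```

```text
felt [0.6124 0.2053] d~57.1 (20, 19) [0.6175 0.1996]
w1 [0.5959 0.3033] d~44.1 (16, 15) [0.5998 0.3013]
w3 [0.5924 0.0967] d~44.4 (16, 15) [0.5951 0.0933]
coarse [ 0.6527 -0.1852] d~60.8 (21, 21) [ 0.6468 -0.1802]
cL [ 0.7712 -0.1819] d~82.8 (28, 28) [ 0.7635 -0.1868]
spacer [ 0.6075 -0.0008] d~41.3 (14, 15) [0.6082 0.0014]
fine [ 0.4531 -0.0676] d~51.5 (18, 18) [ 0.456  -0.0722]
collar [0.4582 0.2616] d~39.6 (14, 14) [0.4596 0.2654]
blue [0.4816 0.0781] d~65.1 (22, 23) [0.4836 0.0789]
yellow [ 0.461  -0.2594] d~68.0 (23, 23) [ 0.462  -0.2584]
```

```bash
cat >> h.py <<'E'
def delta(tx,ty,tz,s=None,yaw=-np.pi/2):
    s=s or arm.observe();Rc=R.from_rotvec(s["ee_rot"]);
    xt=np.array([np.cos(yaw),np.sin(yaw),0]);zt=np.array([0,0,-1.]);Rt=R.from_matrix(np.c_[xt,np.cross(zt,xt),zt])
    return (Rc.inv().apply(np.array([tx,ty,tz])-s["position"])).round(4),(Rc.inv()*Rt).as_rotvec().round(4)
def st():
    s=arm.observe();print("t%.2f pos"%s["clock"],s["position"].round(4),"F",s["force"].round(1),"w%.3f"%s["width"],"rot err",delta(0,0,0,s)[1])
    return s
E
python3 - <<'E'
from h import *
s=st();print(delta(.652,-.183,.15)); print(R.from_rotvec(s["ee_rot"]).as_matrix().round(3))
c=cam("wrist");print("camC",ray(c,"wrist",(1,1))[0]-s["position"],"tcp px",proj(c,"wrist",s["position"]))
E
```

```text
t0.15 pos [ 0.1447 -0.6076  0.2261] F [ 0.2  0.  -0. ] w1.002 rot err [0.0003 0.0012 0.2337]
(array([-0.2955, -0.5919,  0.0764]), array([0.0003, 0.0012, 0.2337]))
[[ 0.232 -0.973 -0.   ]
 [-0.973 -0.232  0.001]
 [-0.001  0.    -1.   ]]
camC [0.07465449 0.01772642 0.158261  ] tcp px [321.97802638 248.71010399]
```

```bash
python3 -m pendant '[{"dp":[-0.02,-0.04,0],"rotation":[0,0,0.05],"fingers":-1},{"dp":[-0.04,-0.08,0],"rotation":[0,0,0.1],"fingers":-1},{"dp":[-0.065,-0.13,0],"rotation":[0,0,0.15],"fingers":-1},{"dp":[-0.09,-0.18,0],"rotation":[0,0,0.2],"fingers":-1},{"dp":[-0.115,-0.23,0],"rotation":[0,0,0.234],"fingers":-1},{"dp":[-0.14,-0.28,0],"rotation":[0,0,0.234],"fingers":-1},{"dp":[-0.165,-0.33,0.01],"rotation":[0,0,0.234],"fingers":-1},{"dp":[-0.19,-0.38,0.02],"rotation":[0,0,0.234],"fingers":-1},{"dp":[-0.215,-0.43,0.035],"rotation":[0,0,0.234],"fingers":-1},{"dp":[-0.24,-0.48,0.05],"rotation":[0,0,0.234],"fingers":-1},{"dp":[-0.265,-0.53,0.065],"rotation":[0,0,0.234],"fingers":-1},{"dp":[-0.285,-0.57,0.076],"rotation":[0,0,0.234],"fingers":-1},{"dp":[-0.296,-0.592,0.076],"rotation":[0,0,0.234],"fingers":-1},{"dp":[-0.296,-0.592,0.076],"rotation":[0,0,0.234],"fingers":-1},{"dp":[-0.296,-0.592,0.076],"rotation":[0,0,0.234],"fingers":-1}]' 20
python3 - <<'E'
from h import *
st();c=cam("wrist");cv2.imwrite("pics/c1.png",arm.get_image("wrist"));print(proj(c,"wrist",arm.observe()["position"]))
E
```

```text
clock: 2.02
position: [0.6512, -0.1835, 0.1502]
ee_rot: [2.22, -2.222, -0.002]
force: [0.4, 0.0, 0.0]
width: 1.003
t2.02 pos [ 0.6512 -0.1835  0.1502] F [0.4 0.  0. ] w1.003 rot err [ 0.0013  0.0004 -0.0011]
[323.13058009 249.16059282]
```

View pics/c1.png

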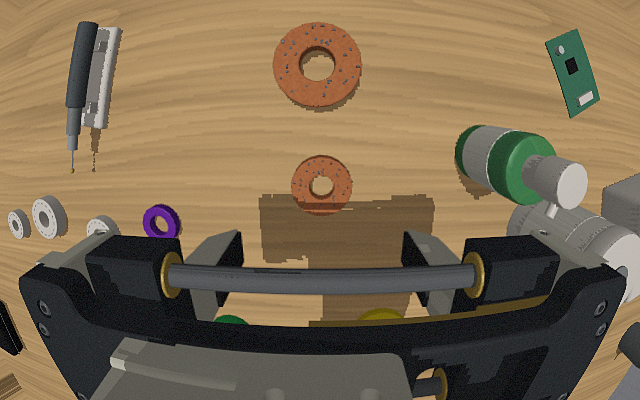

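The smaller coarse wheel is at (321.5,184.5) in the wrist view, the spacer at (162,223), and the large coarse wheel, which is not wanted, at (317,65).

Run:
```python
from seg import *
c=cam("wrist");im=cv2.imread("pics/c1.png")
q,bb,A=blob(im,"brown",(322,185),36);print(q,bb,at_z(c,"wrist",q,.009)); p=at_z(c,"wrist",q,.009)
for d in[(-.03,0),(.03,0),(0,.03),(0,-.03)]: print(proj(c,"wrist",[p[0]+d[0],p[1]+d[1],.009]).round(1))
q,bb,A=blob(im,"purple",(162,222),36);print("spacer",q,bb,at_z(c,"wrist",q,.007))
print(delta(p[0],p[1],.004))
```

```text
[321.20169082 185.45617667] (291, 155, 61, 61) [ 0.65209393 -0.18312557  0.009     ]
[321.3 213.8]
[321.1 155.7]
[291.2 185.6]
[351.2 185.4]
spacer [160.8298228  221.75242394] (143, 204, 37, 34) [0.61049269 0.00138159 0.007     ]
(array([-0.0008, -0.0012,  0.1464]), array([ 0.0011,  0.0003, -0.0019]))
```

```bash
python3 -m pendant '[{"dp":[0,-0.001,0.04],"rotation":[0,0,0],"fingers":-1},{"dp":[0,-0.001,0.08],"rotation":[0,0,0],"fingers":-1},{"dp":[0,-0.001,0.115],"rotation":[0,0,0],"fingers":-1},{"dp":[0,-0.001,0.138],"rotation":[0,0,0],"fingers":-1},{"dp":[0,-0.001,0.145],"rotation":[0,0,0],"fingers":-1},{"dp":[0,-0.001,0.145],"rotation":[0,0,0],"fingers":0},{"dp":[0,-0.001,0.145],"rotation":[0,0,0],"fingers":1},{"dp":[0,-0.001,0.145],"rotation":[0,0,0],"fingers":1},{"dp":[0,-0.001,0.145],"rotation":[0,0,0],"fingers":1},{"dp":[0,-0.001,0.145],"rotation":[0,0,0],"fingers":1},{"dp":[0,-0.001,0.145],"rotation":[0,0,0],"fingers":1},{"dp":[0,-0.001,0.145],"rotation":[0,0,0],"fingers":1}]' 20
python3 - <<'E'
from h import *
st();print(delta(.65,-.18,.14))
E
```

```text
clock: 3.58
position: [0.6524, -0.1839, 0.0061]
ee_rot: [-2.219, 2.223, 0.0]
force: [-1.4, 0.9, 5.8]
width: 0.638
t3.58 pos [ 0.6524 -0.1839  0.0061] F [-1.4  0.9  5.8] w0.638 rot err [ 0.0001  0.0001 -0.0018]
(array([-0.0039,  0.0024, -0.1339]), array([ 0.0001,  0.0001, -0.0018]))
```

Gripped at about 59 mm opening. I'll lift, then pause short of the blue stand to locate it with the wrist camera.

```bash
python3 -m pendant '[{"dp":[0,0,-0.03],"rotation":[0,0,0],"fingers":1},{"dp":[0,0,-0.07],"rotation":[0,0,0],"fingers":1},{"dp":[0,0,-0.11],"rotation":[0,0,0],"fingers":1},{"dp":[-0.02,0.02,-0.14],"rotation":[0,0,0],"fingers":1},{"dp":[-0.05,0.05,-0.154],"rotation":[0,0,0],"fingers":1},{"dp":[-0.085,0.08,-0.154],"rotation":[0,0,0],"fingers":1},{"dp":[-0.12,0.11,-0.154],"rotation":[0,0,0],"fingers":1},{"dp":[-0.155,0.145,-0.154],"rotation":[0,0,0],"fingers":1},{"dp":[-0.19,0.18,-0.154],"rotation":[0,0,0],"fingers":1},{"dp":[-0.22,0.21,-0.154],"rotation":[0,0,0],"fingers":1},{"dp":[-0.25,0.24,-0.154],"rotation":[0,0,0],"fingers":1},{"dp":[-0.264,0.252,-0.154],"rotation":[0,0,0],"fingers":1},{"dp":[-0.264,0.252,-0.154],"rotation":[0,0,0],"fingers":1},{"dp":[-0.264,0.252,-0.154],"rotation":[0,0,0],"fingers":1}]'
python3 - <<'E'
from h import *
st();c=cam("wrist");cv2.imwrite("pics/c2.png",arm.get_image("wrist"))
E
```

```text
clock: 5.32
position: [0.4015, 0.0799, 0.1603]
ee_rot: [-2.219, 2.224, -0.0]
force: [-0.1, -0.4, -0.5]
width: 0.635
t5.33 pos [0.4015 0.0799 0.1603] F [-0.1 -0.4 -0.5] w0.635 rot err [-0.0004 -0.     -0.0025]
```

View pics/c2.png

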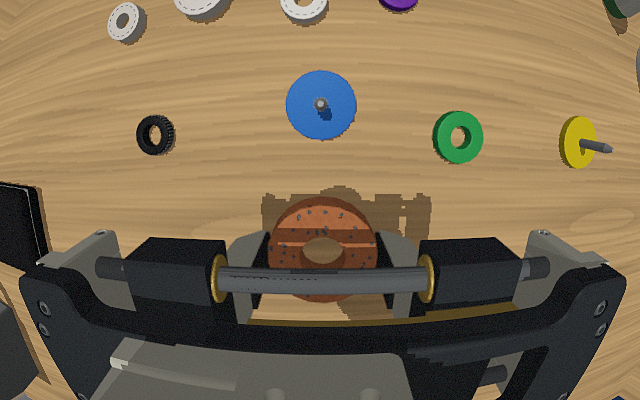

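In the wrist view, the blue stand disc is at (321,105) with the post tip at (321,103). The fine wheel is at (458,137), the collar at (156,134), and the held wheel is centred near (323,250).

Run:
```python
from seg import *
c=cam("wrist");im=cv2.imread("pics/c2.png")
for n,col,sd,r,h in [("blue","blue",(321,105),45,.012),("fine","green",(458,137),36,.018),("collar","black",(156,134),28,.016),("yellow","yellow",(579,142),30,.012)]:
    q,bb,A=blob(im,col,sd,r);print(n,q.round(1),bb,at_z(c,"wrist",q,h/2).round(4))
print("tip",at_z(c,"wrist",(320.5,103.5),.07)); print("held", at_z(c,"wrist",(323.3,248.5),.165))
P=at_z(c,"wrist",(323.3,248.5),.165)
for z in (.154,.172):
  for d in[(-.03,0),(.03,0),(0,.03),(0,-.03)]: print(proj(c,"wrist",[.4015+d[0],.0799+d[1],z]).round(1),end=" ")
cv2.imwrite("pics/c2h.png",cv2.resize(im[170:320,230:420],None,fx=4,fy=4,interpolation=cv2.INTER_CUBIC))
```

```text
blue [320.5 104.7] (286, 70, 70, 70) [0.4826 0.0809 0.006 ]
fine [457.6 136.4] (433, 111, 50, 52) [ 0.4544 -0.0647  0.009 ]
collar [154.5 134.7] (136, 116, 38, 39) [0.4601 0.2644 0.008 ]
yellow [577.9 141.2] (560, 116, 37, 53) [ 0.4618 -0.2564  0.006 ]
tip [0.48267841 0.08069525 0.07      ]
held [0.40400801 0.07926081 0.165     ]
[322.3 287.3] [321.9 194.7] [271.2 244. ] [373.  243.5] [322.4 304. ] [321.9 204.6] [266.2 258. ] [378.1 257.5]
```

View pics/c2h.png

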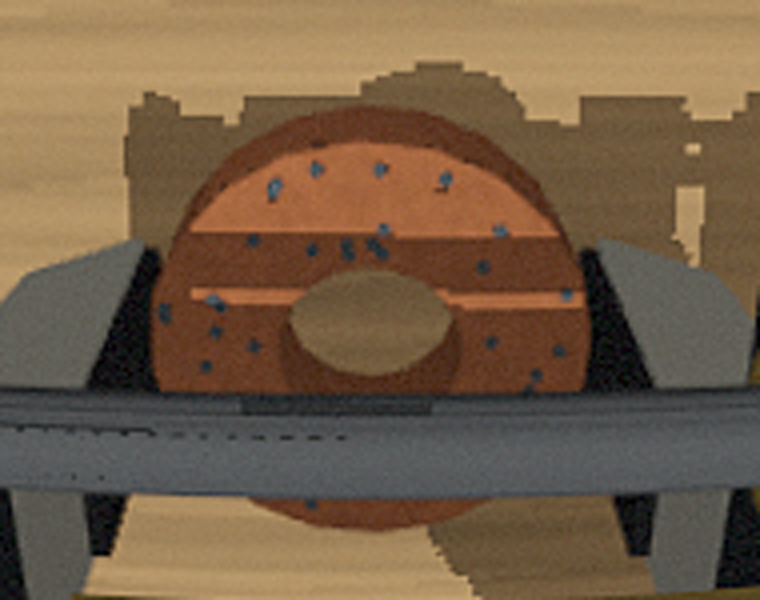

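```bash
python3 -m pendant '[{"dp":[0,-0.03,0],"rotation":[0,0,0],"fingers":1},{"dp":[0,-0.06,0],"rotation":[0,0,0],"fingers":1},{"dp":[0,-0.081,0],"rotation":[0,0,0.002],"fingers":1},{"dp":[0,-0.081,0.02],"rotation":[0,0,0.002],"fingers":1},{"dp":[0,-0.081,0.05],"rotation":[0,0,0.002],"fingers":1},{"dp":[0,-0.081,0.08],"rotation":[0,0,0.002],"fingers":1},{"dp":[0,-0.081,0.105],"rotation":[0,0,0.002],"fingers":1},{"dp":[0,-0.081,0.125],"rotation":[0,0,0.002],"fingers":1},{"dp":[0,-0.081,0.125],"rotation":[0,0,0.002],"fingers":1}]'
python3 - <<'E'
from h import *
st();print(delta(.4826,.0798,.019))
E
```

```text
clock: 6.5
position: [0.482, 0.0784, 0.0339]
ee_rot: [2.212, -2.227, -0.002]
force: [-0.4, 0.9, -1.1]
width: 0.637
t6.50 pos [0.482  0.0784 0.0339] F [-0.4  0.9 -1.1] w0.637 rot err [ 0.0027 -0.001  -0.0064]
(array([-0.0014, -0.0006,  0.0149]), array([ 0.0027, -0.001 , -0.0064]))
```

```bash
python3 -m pendant '[{"dp":[-0.001,0,0.008],"rotation":[0,0,0],"fingers":1},{"dp":[-0.001,0,0.014],"rotation":[0,0,0],"fingers":1},{"dp":[-0.001,0,0.015],"rotation":[0,0,0],"fingers":1},{"dp":[-0.001,0,0.015],"rotation":[0,0,0],"fingers":0},{"dp":[-0.001,0,0.015],"rotation":[0,0,0],"fingers":-1},{"dp":[-0.001,0,0.015],"rotation":[0,0,0],"fingers":-1},{"dp":[-0.001,0,0.015],"rotation":[0,0,0],"fingers":-1},{"dp":[-0.001,0,0.015],"rotation":[0,0,0],"fingers":-1}]'
python3 - <<'E'
from h import *
st();print(delta(.606,.001,.15))
E
```

```text
clock: 7.5
position: [0.482, 0.0793, 0.0189]
ee_rot: [2.213, -2.227, -0.002]
force: [0.3, -0.6, 0.2]
width: 0.985
t7.50 pos [0.482  0.0793 0.0189] F [ 0.3 -0.6  0.2] w0.985 rot err [ 0.0026 -0.001  -0.0064]
(array([ 0.0777, -0.1241, -0.1313]), array([ 0.0026, -0.001 , -0.0064]))
```

```bash
python3 -m pendant '[{"dp":[0,0,-0.03],"rotation":[0,0,0],"fingers":-1},{"dp":[0,0,-0.065],"rotation":[0,0,0],"fingers":-1},{"dp":[0,0,-0.1],"rotation":[0,0,0],"fingers":-1},{"dp":[0.02,-0.03,-0.125],"rotation":[0,0,0],"fingers":-1},{"dp":[0.04,-0.065,-0.131],"rotation":[0.002,-0.001,-0.006],"fingers":-1},{"dp":[0.06,-0.1,-0.131],"rotation":[0.002,-0.001,-0.006],"fingers":-1},{"dp":[0.078,-0.125,-0.131],"rotation":[0.002,-0.001,-0.006],"fingers":-1},{"dp":[0.078,-0.125,-0.131],"rotation":[0.002,-0.001,-0.006],"fingers":-1},{"dp":[0.078,-0.125,-0.131],"rotation":[0.002,-0.001,-0.006],"fingers":-1}]'
python3 - <<'E'
from seg import *
st();c=cam("wrist");im=arm.get_image("wrist");cv2.imwrite("pics/c3.png",im)
q=proj(c,"wrist",[.608,.001,.007]);print(q)
q,bb,A=blob(im,"purple",q,36);p=at_z(c,"wrist",q,.007);print("spacer",q,bb,p,delta(p[0],p[1],.005))
cs=cam("side");s=arm.get_image("side");cv2.imwrite("pics/c3s.png",cv2.resize(s[200:310,240:440],None,fx=4,fy=4,interpolation=cv2.INTER_CUBIC))
E
```

```text
clock: 8.62
position: [0.6061, 0.0012, 0.1493]
ee_rot: [2.221, -2.221, -0.002]
force: [-1.0, -0.5, 0.2]
width: 1.001
t8.62 pos [0.6061 0.0012 0.1493] F [-1.  -0.5  0.2] w1.001 rot err [ 0.0017  0.0004 -0.    ]
[322.29242315 184.32598102]
spacer [320.95293876 184.3472051 ] (298, 161, 46, 47) [0.60798    0.00233912 0.007     ] (array([-0.0007, -0.0022,  0.1445]), array([0.0015, 0.0004, 0.0006]))
```

View pics/c3.png

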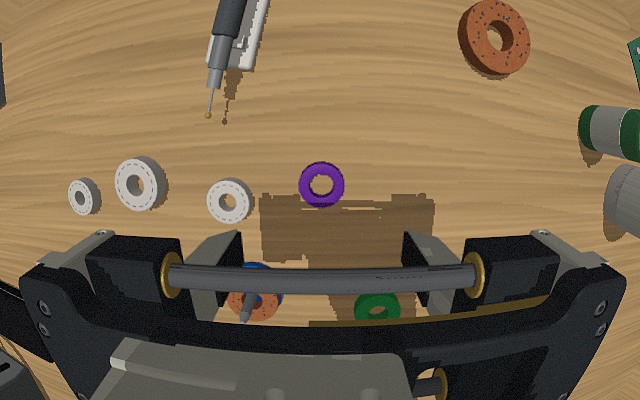

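View pics/c3s.png

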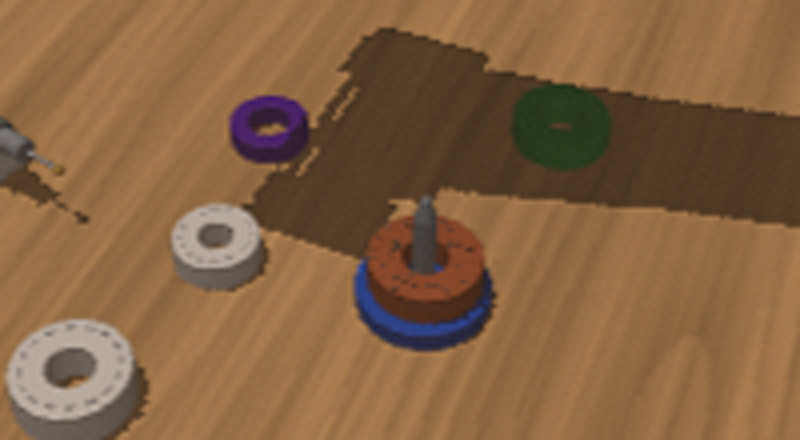

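The coarse wheel is seated on the blue stand. The spacer is at (321,184). A white decoy sits close by, so I'll pre-close the jaws partly.

```bash
python3 -m pendant '[{"dp":[-0.001,-0.002,0.03],"rotation":[0,0,0],"fingers":-0.4},{"dp":[-0.001,-0.002,0.065],"rotation":[0,0,0],"fingers":-0.4},{"dp":[-0.001,-0.002,0.1],"rotation":[0,0,0],"fingers":-0.4},{"dp":[-0.001,-0.002,0.128],"rotation":[0,0,0],"fingers":-0.4},{"dp":[-0.001,-0.002,0.1445],"rotation":[0,0,0],"fingers":-0.4},{"dp":[-0.001,-0.002,0.1445],"rotation":[0,0,0],"fingers":0},{"dp":[-0.001,-0.002,0.1445],"rotation":[0,0,0],"fingers":1},{"dp":[-0.001,-0.002,0.1445],"rotation":[0,0,0],"fingers":1},{"dp":[-0.001,-0.002,0.1445],"rotation":[0,0,0],"fingers":1},{"dp":[-0.001,-0.002,0.1445],"rotation":[0,0,0],"fingers":1},{"dp":[-0.001,-0.002,0.1445],"rotation":[0,0,0],"fingers":1}]' 20
python3 - <<'E'
from h import *
st();print(delta(.4825,.0795,.14))
E
```

```text
clock: 10.1
position: [0.6087, 0.0028, 0.0063]
ee_rot: [-2.222, 2.22, -0.0]
force: [-0.3, 0.1, 7.2]
width: 0.491
t10.10 pos [0.6087 0.0028 0.0063] F [-0.3  0.1  7.2] w0.491 rot err [-0.0006  0.0005  0.0008]
(array([-0.0768,  0.126 , -0.1338]), array([-0.0006,  0.0005,  0.0008]))
```

```bash
python3 -m pendant '[{"dp":[0,0,-0.03],"rotation":[0,0,0],"fingers":1},{"dp":[0,0,-0.065],"rotation":[0,0,0],"fingers":1},{"dp":[0,0,-0.1],"rotation":[0,0,0],"fingers":1},{"dp":[-0.015,0.025,-0.13],"rotation":[0,0,0],"fingers":1},{"dp":[-0.035,0.06,-0.134],"rotation":[0,0,0],"fingers":1},{"dp":[-0.055,0.095,-0.134],"rotation":[0,0,0],"fingers":1},{"dp":[-0.077,0.126,-0.134],"rotation":[0,0,0],"fingers":1},{"dp":[-0.077,0.126,-0.134],"rotation":[0,0,0],"fingers":1},{"dp":[-0.077,0.126,-0.134],"rotation":[0,0,0],"fingers":1},{"dp":[-0.077,0.126,-0.115],"rotation":[0,0,0],"fingers":1},{"dp":[-0.077,0.126,-0.085],"rotation":[0,0,0],"fingers":1},{"dp":[-0.077,0.126,-0.055],"rotation":[0,0,0],"fingers":1},{"dp":[-0.077,0.126,-0.045],"rotation":[0,0,0],"fingers":1},{"dp":[-0.077,0.126,-0.045],"rotation":[0,0,0],"fingers":1}]'
python3 - <<'E'
from h import *
st();print(delta(.4825,.0795,.037))
E
```

```text
clock: 11.85
position: [0.4829, 0.0792, 0.051]
ee_rot: [-2.221, 2.221, 0.0]
force: [0.6, -0.2, 0.3]
width: 0.491
t11.85 pos [0.4829 0.0792 0.051 ] F [ 0.6 -0.2  0.3] w0.491 rot err [0.0002 0.0002 0.    ]
(array([-0.0003,  0.0004,  0.014 ]), array([0.0002, 0.0002, 0.    ]))
```

```bash
python3 -m pendant '[{"dp":[0,0,0.008],"rotation":[0,0,0],"fingers":1},{"dp":[0,0,0.013],"rotation":[0,0,0],"fingers":1},{"dp":[0,0,0.014],"rotation":[0,0,0],"fingers":1},{"dp":[0,0,0.014],"rotation":[0,0,0],"fingers":0},{"dp":[0,0,0.014],"rotation":[0,0,0],"fingers":-1},{"dp":[0,0,0.014],"rotation":[0,0,0],"fingers":-1},{"dp":[0,0,0.014],"rotation":[0,0,0],"fingers":-1},{"dp":[0,0,-0.02],"rotation":[0,0,0],"fingers":-1},{"dp":[0,0,-0.06],"rotation":[0,0,0],"fingers":-1},{"dp":[0.02,0,-0.095],"rotation":[0,0,0],"fingers":-1},{"dp":[0.06,0.01,-0.1],"rotation":[0,0,0],"fingers":-1},{"dp":[0.1,0.02,-0.1],"rotation":[0,0,0],"fingers":-1},{"dp":[0.13,0.03,-0.1],"rotation":[0,0,0],"fingers":-1},{"dp":[0.145,0.03,-0.1],"rotation":[0,0,0],"fingers":-1},{"dp":[0.145,0.03,-0.1],"rotation":[0,0,0],"fingers":-1},{"dp":[0.145,0.03,-0.1],"rotation":[0,0,0],"fingers":-1}]'
python3 - <<'E'
from seg import *
st();c=cam("wrist");im=arm.get_image("wrist");cv2.imwrite("pics/c4.png",im)
q=proj(c,"wrist",[.454,-.067,.009]);print(q)
q,bb,A=blob(im,"green",q,36);p=at_z(c,"wrist",q,.009);print("fine",q,bb,p,delta(p[0],p[1],.006))
s=arm.get_image("side");cv2.imwrite("pics/c4s.png",cv2.resize(s[200:310,240:440],None,fx=4,fy=4,interpolation=cv2.INTER_CUBIC))
E
```

```text
clock: 13.85
position: [0.4535, -0.0644, 0.1509]
ee_rot: [-2.223, 2.219, 0.001]
force: [-0.0, 0.1, -0.5]
width: 0.999
t13.85 pos [ 0.4535 -0.0644  0.1509] F [-0.   0.1 -0.5] w0.999 rot err [-0.0001  0.0009  0.0017]
[324.71456768 185.98312816]
fine [321.87877531 185.8287373 ] (295, 158, 55, 56) [ 0.45415782 -0.06416459  0.009     ] (array([-1.000e-04, -8.000e-04,  1.449e-01]), array([0.    , 0.0008, 0.002 ]))
```

View pics/c4.png

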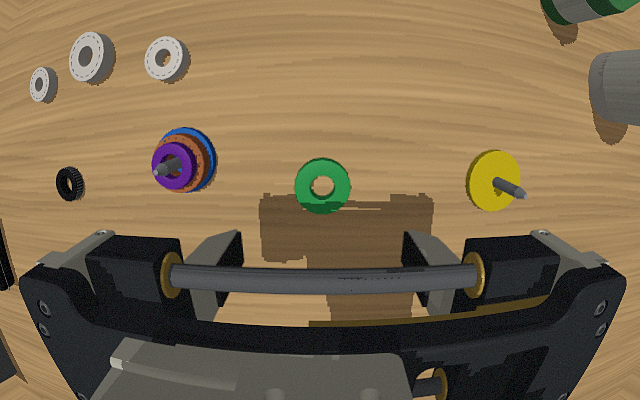

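View pics/c4s.png

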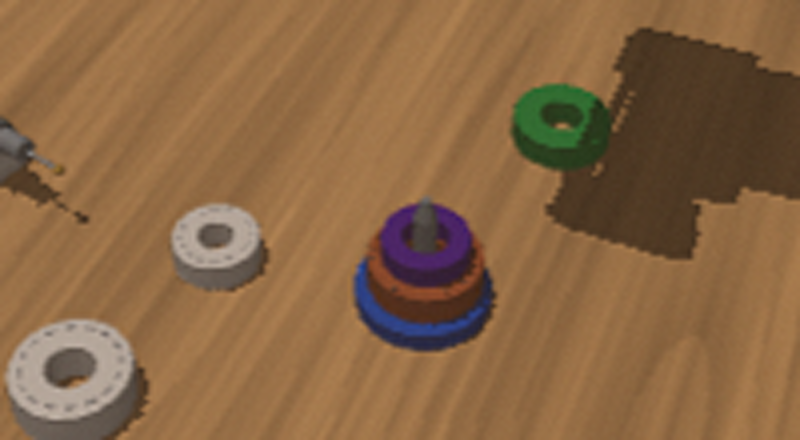

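The spacer is flat on the coarse wheel. The fine wheel is at (322,186), directly ahead below the gripper.

```bash
python3 -m pendant '[{"dp":[0,-0.001,0.03],"rotation":[0,0,0],"fingers":-1},{"dp":[0,-0.001,0.065],"rotation":[0,0,0],"fingers":-1},{"dp":[0,-0.001,0.1],"rotation":[0,0,0],"fingers":-1},{"dp":[0,-0.001,0.128],"rotation":[0,0,0],"fingers":-1},{"dp":[0,-0.001,0.145],"rotation":[0,0,0],"fingers":-1},{"dp":[0,-0.001,0.145],"rotation":[0,0,0],"fingers":0},{"dp":[0,-0.001,0.145],"rotation":[0,0,0],"fingers":1},{"dp":[0,-0.001,0.145],"rotation":[0,0,0],"fingers":1},{"dp":[0,-0.001,0.145],"rotation":[0,0,0],"fingers":1},{"dp":[0,-0.001,0.145],"rotation":[0,0,0],"fingers":1},{"dp":[0,-0.001,0.145],"rotation":[0,0,0],"fingers":1}]' 20
python3 - <<'E'
from h import *
st();print(delta(.4825,.0795,.14))
E
```

```text
clock: 15.32
position: [0.4547, -0.0643, 0.0064]
ee_rot: [-2.223, 2.218, -0.0]
force: [-0.6, 0.5, 5.9]
width: 0.596
t15.32 pos [ 0.4547 -0.0643  0.0064] F [-0.6  0.5  5.9] w0.596 rot err [-0.0009  0.0006  0.0021]
(array([-0.1439, -0.0282, -0.1334]), array([-0.0009,  0.0006,  0.0021]))
```

```bash
python3 -m pendant '[{"dp":[0,0,-0.03],"rotation":[0,0,0],"fingers":1},{"dp":[0,0,-0.065],"rotation":[0,0,0],"fingers":1},{"dp":[0,0,-0.1],"rotation":[0,0,0],"fingers":1},{"dp":[-0.01,0,-0.13],"rotation":[0,0,0],"fingers":1},{"dp":[-0.045,-0.01,-0.1335],"rotation":[0,0,0],"fingers":1},{"dp":[-0.08,-0.02,-0.1335],"rotation":[0,0,0],"fingers":1},{"dp":[-0.115,-0.028,-0.1335],"rotation":[0,0,0],"fingers":1},{"dp":[-0.144,-0.028,-0.1335],"rotation":[0,0,0],"fingers":1},{"dp":[-0.144,-0.028,-0.1335],"rotation":[0,0,0],"fingers":1},{"dp":[-0.144,-0.028,-0.1335],"rotation":[0,0,0],"fingers":1},{"dp":[-0.144,-0.028,-0.115],"rotation":[0,0,0],"fingers":1},{"dp":[-0.144,-0.028,-0.085],"rotation":[0,0,0],"fingers":1},{"dp":[-0.144,-0.028,-0.06],"rotation":[0,0,0],"fingers":1},{"dp":[-0.144,-0.028,-0.055],"rotation":[0,0,0],"fingers":1},{"dp":[-0.144,-0.028,-0.055],"rotation":[0,0,0],"fingers":1}]'
python3 - <<'E'
from h import *
st();print(delta(.4825,.0795,.0515))
E
```

```text
clock: 17.2
position: [0.4825, 0.079, 0.0618]
ee_rot: [-2.222, 2.22, -0.0]
force: [-0.8, 0.0, -1.4]
width: 0.592
t17.20 pos [0.4825 0.079  0.0618] F [-0.8  0.  -1.4] w0.592 rot err [-0.0007  0.0003  0.001 ]
(array([-0.0005, -0.    ,  0.0103]), array([-0.0007,  0.0003,  0.001 ]))
```

```bash
python3 -m pendant '[{"dp":[0,0,0.006],"rotation":[0,0,0],"fingers":1},{"dp":[0,0,0.01],"rotation":[0,0,0],"fingers":1},{"dp":[0,0,0.0105],"rotation":[0,0,0],"fingers":1},{"dp":[0,0,0.0105],"rotation":[0,0,0],"fingers":0},{"dp":[0,0,0.0105],"rotation":[0,0,0],"fingers":-1},{"dp":[0,0,0.0105],"rotation":[0,0,0],"fingers":-1},{"dp":[0,0,0.0105],"rotation":[0,0,0],"fingers":-1},{"dp":[0,0,-0.02],"rotation":[0,0,0],"fingers":-1},{"dp":[0,0,-0.055],"rotation":[0,0,0],"fingers":-1},{"dp":[-0.015,-0.015,-0.085],"rotation":[0,0,0],"fingers":-1},{"dp":[-0.045,-0.045,-0.09],"rotation":[0,0,0],"fingers":-1},{"dp":[-0.075,-0.08,-0.09],"rotation":[0,0,0],"fingers":-1},{"dp":[-0.105,-0.11,-0.09],"rotation":[0,0,0],"fingers":-1},{"dp":[-0.125,-0.131,-0.09],"rotation":[0,0,0],"fingers":-1},{"dp":[-0.125,-0.131,-0.09],"rotation":[0,0,0],"fingers":-1},{"dp":[-0.125,-0.131,-0.09],"rotation":[0,0,0],"fingers":-1}]'
python3 - <<'E'
from seg import *
st();c=cam("wrist");im=arm.get_image("wrist");cv2.imwrite("pics/c5.png",im)
q=proj(c,"wrist",[.613,.204,.011]);print(q)
q,bb,A=blob(im,"white",q,40);p=at_z(c,"wrist",q,.011);print("felt",q,bb,p,delta(p[0],p[1],.006))
s=arm.get_image("side");cv2.imwrite("pics/c5s.png",cv2.resize(s[200:360,220:420],None,fx=3.7,fy=3.7,interpolation=cv2.INTER_CUBIC))
E
```

```text
clock: 19.2
position: [0.6127, 0.2034, 0.1516]
ee_rot: [2.222, -2.22, 0.0]
force: [-0.9, 0.2, -0.3]
width: 1.002
t19.20 pos [0.6127 0.2034 0.1516] F [-0.9  0.2 -0.3] w1.002 rot err [ 0.0003 -0.0005  0.0008]
[321.31360979 186.49700226]
felt [320.56384592 183.25310889] (290, 159, 62, 45) [0.61632645 0.20474168 0.011     ] (array([-0.0017, -0.0036,  0.1458]), array([ 0.    , -0.0005,  0.0004]))
```

View pics/c5.png

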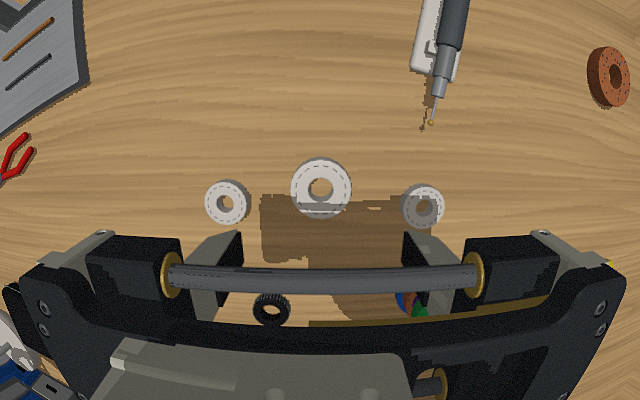

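View pics/c5s.png

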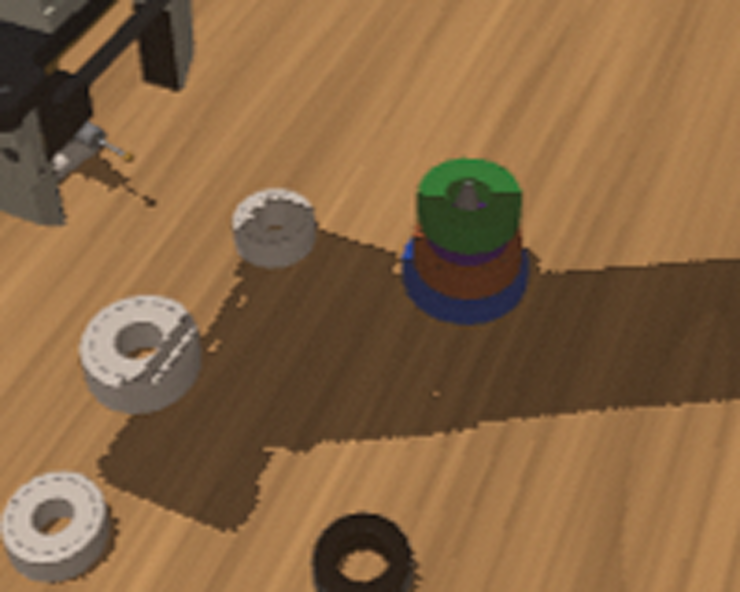

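The fine wheel is seated on the blue stack. The felt wheel spans x 290–352 and y 157–220, so its centre is about (321,188). The colour blob was cut off by the shadow, so I'm using my own reading.

Run:
```python
from h import *
c=cam("wrist");p=at_z(c,"wrist",(321,188.3),.011);print(p,delta(p[0],p[1],.006))
for z in(0,.022):
  for d in[(-.03,0),(.03,0),(0,.03),(0,-.03)]: print(proj(c,"wrist",[p[0]+d[0],p[1]+d[1],z]).round(1),end=" ")
```

```text
[0.61117135 0.20393837 0.011     ] (array([-0.001 ,  0.0016,  0.146 ]), array([-0.0003, -0.0004,  0.0002]))
[321.1 213.1] [321.  156.9] [292.1 185.7] [350.  185.6] [321.  220.4] [320.9 160.5] [290.  191.2] [352.  191.2]
```

```bash
python3 -m pendant '[{"dp":[-0.001,0.0015,0.03],"rotation":[0,0,0],"fingers":-0.8},{"dp":[-0.001,0.0015,0.065],"rotation":[0,0,0],"fingers":-0.8},{"dp":[-0.001,0.0015,0.1],"rotation":[0,0,0],"fingers":-0.8},{"dp":[-0.001,0.0015,0.128],"rotation":[0,0,0],"fingers":-0.8},{"dp":[-0.001,0.0015,0.145],"rotation":[0,0,0],"fingers":-0.8},{"dp":[-0.001,0.0015,0.145],"rotation":[0,0,0],"fingers":0},{"dp":[-0.001,0.0015,0.145],"rotation":[0,0,0],"fingers":1},{"dp":[-0.001,0.0015,0.145],"rotation":[0,0,0],"fingers":1},{"dp":[-0.001,0.0015,0.145],"rotation":[0,0,0],"fingers":1},{"dp":[-0.001,0.0015,0.145],"rotation":[0,0,0],"fingers":1}]' 20
python3 - <<'E'
from h import *
st();print(delta(.4616,-.2575,.16), delta(.385,-.2575,.16))
E
```

```text
clock: 20.55
position: [0.6122, 0.2043, 0.0083]
ee_rot: [-2.22, 2.22, -0.002]
force: [-1.2, 0.1, 6.3]
width: 0.635
t20.55 pos [0.6122 0.2043 0.0083] F [-1.2  0.1  6.3] w0.635 rot err [-0.0023  0.0003  0.0001]
(array([ 0.4617,  0.1503, -0.1522]), array([-0.0023,  0.0003,  0.0001])) (array([ 0.4617,  0.2269, -0.1523]), array([-0.0023,  0.0003,  0.0001]))
```

```bash
python3 -m pendant '[{"dp":[0,0,-0.03],"rotation":[0,0,0],"fingers":1},{"dp":[0,0,-0.065],"rotation":[0,0,0],"fingers":1},{"dp":[0,0,-0.1],"rotation":[0,0,0],"fingers":1},{"dp":[0.02,0.01,-0.135],"rotation":[0,0,0],"fingers":1},{"dp":[0.055,0.025,-0.152],"rotation":[0,0,0],"fingers":1},{"dp":[0.095,0.045,-0.152],"rotation":[0,0,0],"fingers":1},{"dp":[0.135,0.065,-0.152],"rotation":[0,0,0],"fingers":1},{"dp":[0.175,0.085,-0.152],"rotation":[0,0,0],"fingers":1},{"dp":[0.215,0.105,-0.152],"rotation":[0,0,0],"fingers":1},{"dp":[0.255,0.125,-0.152],"rotation":[0,0,0],"fingers":1},{"dp":[0.295,0.145,-0.152],"rotation":[0,0,0],"fingers":1},{"dp":[0.335,0.165,-0.152],"rotation":[0,0,0],"fingers":1},{"dp":[0.375,0.185,-0.152],"rotation":[0,0,0],"fingers":1},{"dp":[0.41,0.205,-0.152],"rotation":[0,0,0],"fingers":1},{"dp":[0.44,0.22,-0.152],"rotation":[0,0,0],"fingers":1},{"dp":[0.462,0.227,-0.152],"rotation":[-0.002,0,0],"fingers":1},{"dp":[0.462,0.227,-0.152],"rotation":[-0.002,0,0],"fingers":1},{"dp":[0.462,0.227,-0.152],"rotation":[-0.002,0,0],"fingers":1}]'
python3 - <<'E'
from seg import *
s=st();c=cam("wrist");im=arm.get_image("wrist");cv2.imwrite("pics/c6.png",im)
q=proj(c,"wrist",[.4616,-.258,.006]);print(q)
q,bb,A=blob(im,"yellow",q,50);p=at_z(c,"wrist",q,.006);print("yel",q,bb,p)
pos=s["position"]
for z in(pos[2]-.0075,pos[2]+.0145):
  for d in[(-.03,0),(.03,0),(0,.03),(0,-.03)]: print(proj(c,"wrist",[pos[0]+d[0],pos[1]+d[1],z]).round(1),end=" ")
E
```

```text
clock: 22.8
position: [0.3852, -0.257, 0.1598]
ee_rot: [-2.222, 2.22, -0.0]
force: [-0.1, 0.2, -0.7]
width: 0.634
t22.80 pos [ 0.3852 -0.257   0.1598] F [-0.1  0.2 -0.7] w0.634 rot err [-0.0007  0.0006  0.0007]
[323.0467801  109.39082466]
yel [321.05753555 109.39633195] (286, 75, 71, 70) [ 0.46159514 -0.25602198  0.006     ]
[322.4 286.1] [322.4 194. ] [271.7 242.8] [373.  242.7] [322.4 306.7] [322.4 206.2] [265.6 260. ] [379.2 259.9]
```

View pics/c6.png

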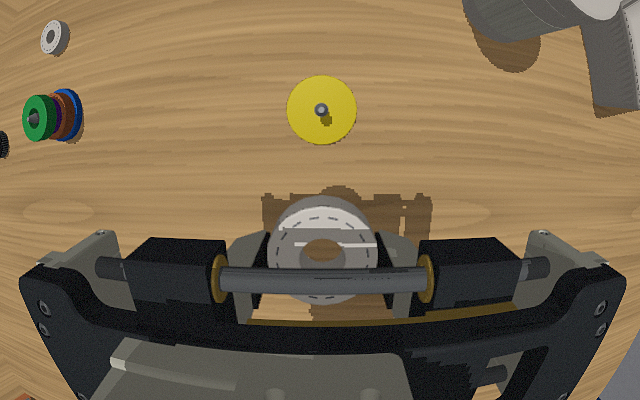

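The felt wheel is held centred. The yellow stand is at (321,109), with its post tip at (321,109).

```bash
python3 -m pendant '[{"dp":[0,-0.03,0],"rotation":[0,0,0],"fingers":1},{"dp":[0,-0.06,0],"rotation":[0,0,0],"fingers":1},{"dp":[0,-0.0765,0],"rotation":[0,0,0],"fingers":1},{"dp":[0,-0.0765,0],"rotation":[0,0,0],"fingers":1},{"dp":[0,-0.0765,0.03],"rotation":[0,0,0],"fingers":1},{"dp":[0,-0.0765,0.06],"rotation":[0,0,0],"fingers":1},{"dp":[0,-0.0765,0.09],"rotation":[0,0,0],"fingers":1},{"dp":[0,-0.0765,0.115],"rotation":[0,0,0],"fingers":1},{"dp":[0,-0.0765,0.124],"rotation":[0,0,0],"fingers":1},{"dp":[0,-0.0765,0.124],"rotation":[0,0,0],"fingers":1}]'
python3 - <<'E'
from h import *
st();print(delta(.4616,-.257,.0205))
E
```

```text
clock: 24.1
position: [0.4611, -0.2566, 0.0358]
ee_rot: [-2.222, 2.22, 0.001]
force: [0.2, 0.3, -0.2]
width: 0.635
t24.10 pos [ 0.4611 -0.2566  0.0358] F [ 0.2  0.3 -0.2] w0.635 rot err [0.0004 0.0009 0.0012]
(array([ 0.0005, -0.0005,  0.0153]), array([0.0004, 0.0009, 0.0012]))
```

```bash
python3 -m pendant '[{"dp":[0,0,0.008],"rotation":[0,0,0],"fingers":1},{"dp":[0,0,0.014],"rotation":[0,0,0],"fingers":1},{"dp":[0,0,0.0155],"rotation":[0,0,0],"fingers":1},{"dp":[0,0,0.0155],"rotation":[0,0,0],"fingers":0},{"dp":[0,0,0.0155],"rotation":[0,0,0],"fingers":-1},{"dp":[0,0,0.0155],"rotation":[0,0,0],"fingers":-1},{"dp":[0,0,0.0155],"rotation":[0,0,0],"fingers":-1},{"dp":[0,0,-0.02],"rotation":[0,0,0],"fingers":-1},{"dp":[0,0,-0.06],"rotation":[0,0,0],"fingers":-1},{"dp":[0,0,-0.1],"rotation":[0,0,0],"fingers":-1},{"dp":[0,0,-0.115],"rotation":[0,0,0],"fingers":-1},{"dp":[0,0,-0.115],"rotation":[0,0,0],"fingers":-1}]'
python3 - <<'E'
from h import *
st();print(delta(.46,.2635,.15))
E
```

```text
clock: 25.6
position: [0.4616, -0.2569, 0.1513]
ee_rot: [-2.222, 2.22, -0.001]
force: [0.2, 0.4, -0.7]
width: 1.002
t25.60 pos [ 0.4616 -0.2569  0.1513] F [ 0.2  0.4 -0.7] w1.002 rot err [-0.0011  0.0002  0.001 ]
(array([-0.5204,  0.001 ,  0.0014]), array([-0.0011,  0.0002,  0.001 ]))
```

```bash
python3 -m pendant '[{"dp":[-0.03,0,0],"rotation":[0,0,0],"fingers":-1},{"dp":[-0.07,0,0],"rotation":[0,0,0],"fingers":-1},{"dp":[-0.115,0,0],"rotation":[0,0,0],"fingers":-1},{"dp":[-0.16,0,0],"rotation":[0,0,0],"fingers":-1},{"dp":[-0.205,0,0],"rotation":[0,0,0],"fingers":-1},{"dp":[-0.25,0,0],"rotation":[0,0,0],"fingers":-1},{"dp":[-0.295,0,0],"rotation":[0,0,0],"fingers":-1},{"dp":[-0.34,0,0],"rotation":[0,0,0],"fingers":-1},{"dp":[-0.385,0,0],"rotation":[0,0,0],"fingers":-1},{"dp":[-0.43,0,0],"rotation":[0,0,0],"fingers":-1},{"dp":[-0.47,0.001,0],"rotation":[0,0,0],"fingers":-1},{"dp":[-0.505,0.001,0],"rotation":[0,0,0],"fingers":-1},{"dp":[-0.52,0.001,0],"rotation":[0,0,0],"fingers":-1},{"dp":[-0.52,0.001,0],"rotation":[0,0,0],"fingers":-1},{"dp":[-0.52,0.001,0],"rotation":[0,0,0],"fingers":-1}]'
python3 - <<'E'
from seg import *
st();c=cam("wrist");im=arm.get_image("wrist");cv2.imwrite("pics/c7.png",im)
q=proj(c,"wrist",[.46,.2635,.008]);print(q)
p=at_z(c,"wrist",q,.008)
for z in(0,.016):
  for d in[(-.022,0),(.022,0),(0,.022),(0,-.022)]: print(proj(c,"wrist",[p[0]+d[0],p[1]+d[1],z]).round(1),end=" ")
cv2.imwrite("pics/c7c.png",cv2.resize(im[140:230,260:390],None,fx=6,fy=6,interpolation=cv2.INTER_CUBIC))
s=arm.get_image("side");cv2.imwrite("pics/c7s.png",cv2.resize(s[140:310,300:440],None,fx=3.5,fy=3.5,interpolation=cv2.INTER_CUBIC))
E
```

```text
clock: 27.48
position: [0.4601, 0.2612, 0.1508]
ee_rot: [2.22, -2.222, 0.002]
force: [-0.1, 0.2, -0.0]
width: 0.999
t27.48 pos [0.4601 0.2612 0.1508] F [-0.1  0.2 -0. ] w0.999 rot err [-0.0003 -0.0013 -0.0006]
[319.52779214 186.35990058]
[319.6 204.8] [319.5 163.4] [298.2 184.5] [340.9 184.4] [319.6 209.7] [319.4 166.3] [297.  188.4] [341.9 188.3]
```

View pics/c7c.png

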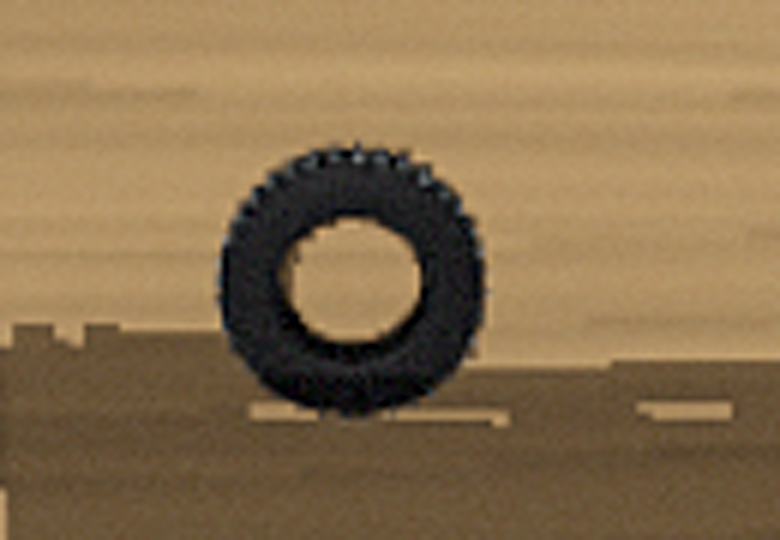

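View pics/c7s.png

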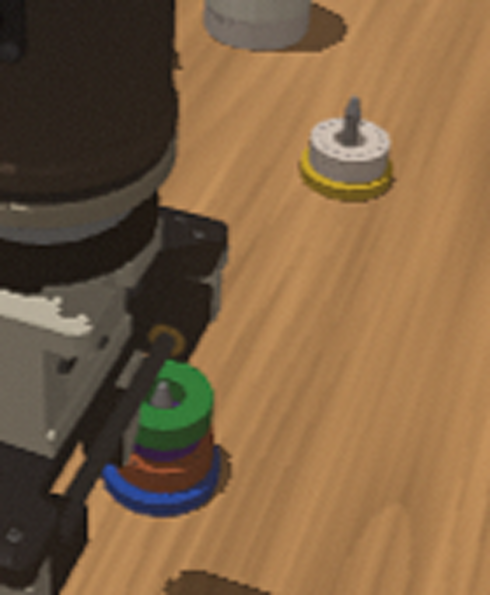

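The felt wheel is seated flat on the yellow stand. The collar is centred at (318.6,186), which is about (0.460, 0.264).

```bash
python3 -m pendant '[{"dp":[-0.003,0,0.03],"rotation":[0,0,0],"fingers":-0.7},{"dp":[-0.003,0,0.065],"rotation":[0,0,0],"fingers":-0.7},{"dp":[-0.003,0,0.1],"rotation":[0,0,0],"fingers":-0.7},{"dp":[-0.003,0,0.128],"rotation":[0,0,0],"fingers":-0.7},{"dp":[-0.003,0,0.145],"rotation":[0,0,0],"fingers":-0.7},{"dp":[-0.003,0,0.145],"rotation":[0,0,0],"fingers":0},{"dp":[-0.003,0,0.145],"rotation":[0,0,0],"fingers":1},{"dp":[-0.003,0,0.145],"rotation":[0,0,0],"fingers":1},{"dp":[-0.003,0,0.145],"rotation":[0,0,0],"fingers":1},{"dp":[-0.003,0,0.145],"rotation":[0,0,0],"fingers":1},{"dp":[-0.003,0,0.145],"rotation":[0,0,0],"fingers":1}]' 20
python3 - <<'E'
from h import *
st();print(delta(.4616,-.257,.14))
E
```

```text
clock: 28.95
position: [0.4609, 0.2646, 0.007]
ee_rot: [-2.219, 2.222, -0.002]
force: [-0.4, -0.6, 6.7]
width: 0.469
t28.95 pos [0.4609 0.2646 0.007 ] F [-0.4 -0.6  6.7] w0.469 rot err [-0.002  -0.0002 -0.0011]
(array([ 0.5216, -0.0015, -0.1329]), array([-0.002 , -0.0002, -0.0011]))
```

```bash
python3 -m pendant '[{"dp":[0,0,-0.03],"rotation":[0,0,0],"fingers":1},{"dp":[0,0,-0.065],"rotation":[0,0,0],"fingers":1},{"dp":[0,0,-0.1],"rotation":[0,0,0],"fingers":1},{"dp":[0.02,0,-0.13],"rotation":[0,0,0],"fingers":1},{"dp":[0.055,0,-0.133],"rotation":[0,0,0],"fingers":1},{"dp":[0.095,0,-0.133],"rotation":[0,0,0],"fingers":1},{"dp":[0.135,0,-0.133],"rotation":[0,0,0],"fingers":1},{"dp":[0.175,0,-0.133],"rotation":[0,0,0],"fingers":1},{"dp":[0.215,0,-0.133],"rotation":[0,0,0],"fingers":1},{"dp":[0.255,0,-0.133],"rotation":[0,0,0],"fingers":1},{"dp":[0.295,0,-0.133],"rotation":[0,0,0],"fingers":1},{"dp":[0.335,0,-0.133],"rotation":[0,0,0],"fingers":1},{"dp":[0.375,0,-0.133],"rotation":[0,0,0],"fingers":1},{"dp":[0.415,0,-0.133],"rotation":[0,0,0],"fingers":1},{"dp":[0.455,0,-0.133],"rotation":[0,0,0],"fingers":1},{"dp":[0.49,0,-0.133],"rotation":[0,0,0],"fingers":1},{"dp":[0.515,-0.001,-0.133],"rotation":[0,0,0],"fingers":1},{"dp":[0.5215,-0.001,-0.133],"rotation":[-0.002,0,0],"fingers":1},{"dp":[0.5215,-0.001,-0.133],"rotation":[-0.002,0,0],"fingers":1},{"dp":[0.5215,-0.001,-0.133],"rotation":[-0.002,0,0],"fingers":1}]'
python3 - <<'E'
from h import *
st();print(delta(.4616,-.257,.0415)); cv2.imwrite("pics/c8.png",arm.get_image("wrist"))
E
```

```text
clock: 31.45
position: [0.4612, -0.2554, 0.14]
ee_rot: [-2.222, 2.22, 0.001]
force: [-0.7, 0.1, -0.3]
width: 0.471
t31.45 pos [ 0.4612 -0.2554  0.14  ] F [-0.7  0.1 -0.3] w0.471 rot err [0.0001 0.0005 0.0007]
(array([ 0.0016, -0.0004,  0.0985]), array([0.0001, 0.0005, 0.0007]))
```

View pics/c8.png

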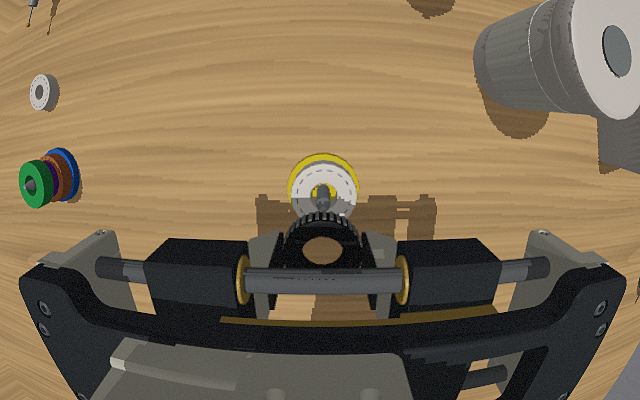

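The collar is held level at (322,243), directly over the post seen at (322,200). I'll lower it to just above the felt.

```bash
python3 -m pendant '[{"dp":[0.001,0,0.015],"rotation":[0,0,0],"fingers":1},{"dp":[0.001,0,0.04],"rotation":[0,0,0],"fingers":1},{"dp":[0.001,0,0.065],"rotation":[0,0,0],"fingers":1},{"dp":[0.001,0,0.085],"rotation":[0,0,0],"fingers":1},{"dp":[0.001,0,0.088],"rotation":[0,0,0],"fingers":1},{"dp":[0.001,0,0.088],"rotation":[0,0,0],"fingers":1}]'
python3 - <<'E'
from h import *
st();print(delta(.4616,-.257,.0415))
E
```

```text
clock: 32.25
position: [0.4613, -0.2562, 0.052]
ee_rot: [-2.223, 2.22, 0.001]
force: [0.3, 0.5, 0.2]
width: 0.468
t32.25 pos [ 0.4613 -0.2562  0.052 ] F [0.3 0.5 0.2] w0.468 rot err [0.0004 0.0006 0.0012]
(array([ 0.0008, -0.0003,  0.0105]), array([0.0004, 0.0006, 0.0012]))
```

```bash
python3 -m pendant '[{"dp":[0.0005,0,0.006],"rotation":[0,0,0],"fingers":1},{"dp":[0.0005,0,0.01],"rotation":[0,0,0],"fingers":1},{"dp":[0.0005,0,0.0105],"rotation":[0,0,0],"fingers":1},{"dp":[0.0005,0,0.0105],"rotation":[0,0,0],"fingers":0},{"dp":[0.0005,0,0.0105],"rotation":[0,0,0],"fingers":-1},{"dp":[0.0005,0,0.0105],"rotation":[0,0,0],"fingers":-1},{"dp":[0.0005,0,0.0105],"rotation":[0,0,0],"fingers":-1},{"dp":[0.0005,0,-0.02],"rotation":[0,0,0],"fingers":-1},{"dp":[0.0005,0,-0.06],"rotation":[0,0,0],"fingers":-1},{"dp":[0.0005,0,-0.1],"rotation":[0,0,0],"fingers":-1},{"dp":[0,0.03,-0.13],"rotation":[0,0,0],"fingers":-1},{"dp":[0,0.06,-0.13],"rotation":[0,0,0],"fingers":-1},{"dp":[0,0.08,-0.13],"rotation":[0,0,0],"fingers":-1},{"dp":[0,0.08,-0.13],"rotation":[0,0,0],"fingers":-1},{"dp":[0,0.08,-0.13],"rotation":[0,0,0],"fingers":-1}]'
python3 - <<'E'
from h import *
st()
w=arm.get_image("wrist");s=arm.get_image("side");t=arm.get_image("top")
cv2.imwrite("pics/d_w.png",w);cv2.imwrite("pics/d_side.png",s)
cv2.imwrite("pics/d_sc.png",cv2.resize(s[150:300,300:440],None,fx=4,fy=4,interpolation=cv2.INTER_CUBIC)); cv2.imwrite("pics/d_top.png",t)
E
```

```text
clock: 34.12
position: [0.3821, -0.2563, 0.1819]
ee_rot: [-2.223, 2.219, 0.001]
force: [-0.0, 0.6, 0.0]
width: 0.998
t34.12 pos [ 0.3821 -0.2563  0.1819] F [-0.   0.6  0. ] w0.998 rot err [-0.0001  0.0007  0.0015]
```

View pics/d_w.png

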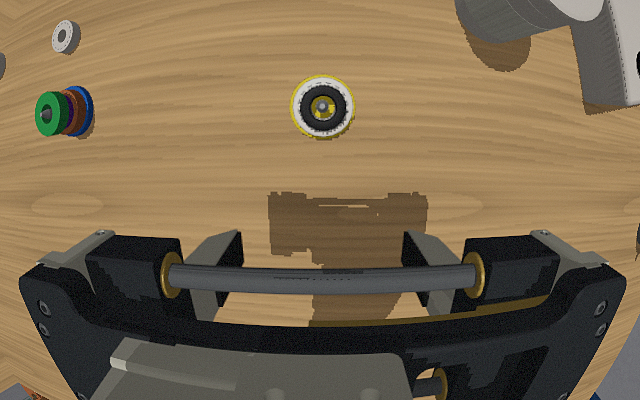

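View pics/d_sc.png

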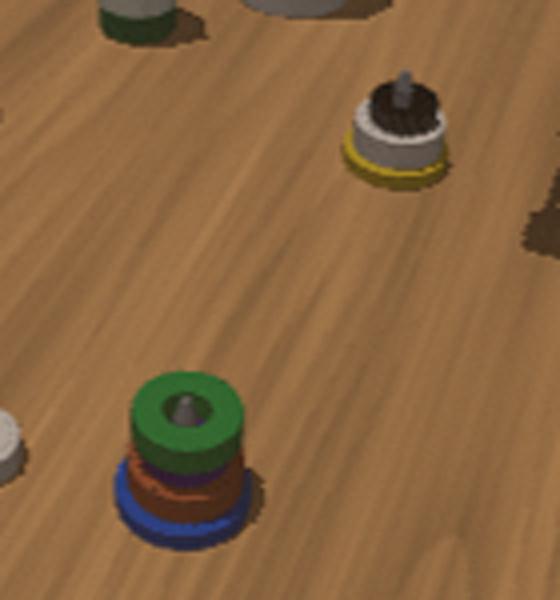

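View pics/d_top.png

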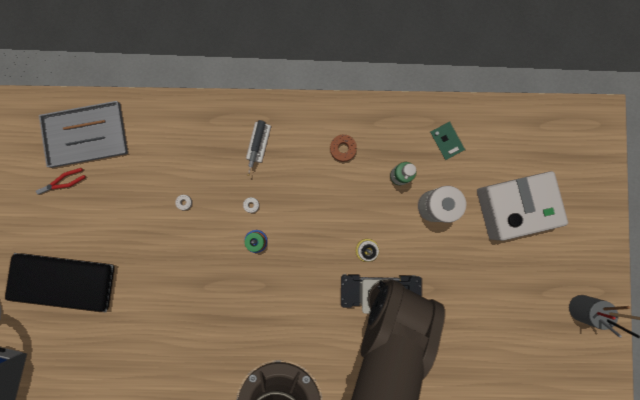

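Both stacks are complete and lie flat: blue at (255,242) and yellow at (368,251) in the top view. The tub (447,204), bottle (405,172), rotary tool (258,142) and decoys haven't moved, and the arm is clear. Handing in.

```bash
python3 -c "
from cell import arm
print(arm.sign_off())"
```

```text
the job is handed in; nothing more can be done
None
```

All five rings are on their stands, and I handed the job in at about 34 s on the robot's clock, against the 128 s limit. The blue stand holds the smaller coarse wheel, then the spacer, then the fine wheel on top. The yellow stand holds the largest felt wheel with the collar on top.

My last wrist, side and top pictures show both stacks lying flat with the posts through the bores. The tub, bottle, rotary tool and lookalike rings appear where they were at the start, and the gripper was open and clear of everything.

- **Felt wheel position:** the colour-based measurement was cut off by a shadow and came out about 5 mm off. I used the outline I read by eye, and the grasp was centred.
- **Forces:** about 6–7 N showed on the wrist while the fingers closed on each ring, probably from fingertips touching the bench. Otherwise the readings at the end of each move stayed under about 2 N. I did not read forces during the moves.

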